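# Pack the spoons in the lever-clip snack box

### The job

Lift the lever clip on the snack box until its lid springs wide open, put both bamboo spoons inside, one after the other, so that they lie in the bottom of the box, then press the lever fully down again so that the lid is shut and clipped. Leave the fork and everything else on the tray where it is.

Things in the scene. Friction and masses are not known exactly. Their poses are not given: they have to be found in the camera images.
- box: blue snack box, fixed to the white high chair tray by suction; 170 mm (x) by 124 mm (y), walls 48 mm high and 3 mm thick, floor 3 mm thick, open on top when the lid is up. Origin: centre of its underside, on the tray; z up, x from the lever end to the lid's hinge. The lid hinges on the +x rim; the lever clip sticks out level from the -x end.
- clip_pivot (a point): middle of the lever's axle, on the box's -x end: box x = -97, y = 0, z = 46 mm. The lever turns about the box's y axis here. Lever: two 6 mm steel wire arms, 23 mm over both near the grip, spreading to 66 mm at the axle.
- clip_grip (a point): centre of the dark rubber grip at the lever's end, 70 mm from the axle: at lever angle a, box x = -97 - 70 cos a, y = 0, z = 46 + 70 sin a (mm). A cylinder, 18 mm diameter, 28 mm long, its axis along the box's y; pinched from above on its two flat ends (fingers closing along the box's y) it can turn between the fingers.
- clip (a joint): lever angle (rad): 0 = fully down, level (start); 1.15 = fully up, its stop. Linked to the lid. Over-centre: below about half way (0.5) it is pulled down and holds the lid shut; beyond about 0.65 it springs up to the stop, throws the lid open and stays. Up to 3 N at the grip moves it; to close, bring the grip down its arc until it is home.
- lid (a joint): lid angle (rad): 0 = shut (start), about 1.75 = wide open, leaning slightly back beyond its hinge, when the lever is fully up. Driven by the lever: always 1.52 times the lever angle.
- lid_edge (a point): middle of the lid's free edge; with the lid shut at box x = -85, y = 0, z = 55 mm. The lid is a flat plate 174 by 128 mm, 6 mm thick, hinged at box x = +85, z = 48 mm.
- spoon_a: child's bamboo spoon, 125 mm long, about 20 g. Origin: underside, near its centre of mass; x along the spoon towards the bowl, z up. Handle: x = -62 to +30 mm, 12 mm wide (15 at the butt), 9 mm thick, flat on the tray; grip it across y at the origin. Bowl: round, 36 mm across, 11 mm high, centred at x = +45 mm. One of two alike; either may be packed first.
- spoon_b: child's bamboo spoon, 125 mm long, about 20 g. Origin: underside, near its centre of mass; x along the spoon towards the bowl, z up. Handle: x = -62 to +30 mm, 12 mm wide (15 at the butt), 9 mm thick, flat on the tray; grip it across y at the origin. Bowl: round, 36 mm across, 11 mm high, centred at x = +45 mm. The other of the two.
- fork: bamboo fork beside the spoons, same handle and length as a spoon but with a flat three-tined head; not to be packed or moved. Origin and axes as for the spoons (tines to +x).
- bowl: green silicone suction bowl stuck to the tray, 120 mm across, 45 mm high; origin at the centre of its underside. Not part of the job.
- sippy_cup: stainless steel sippy cup, 72 mm across, 110 mm high; origin at the centre of its underside. Not to be moved.
- teether: flat wooden teething ring, 72 mm across, 13 mm high; origin at the centre of its underside. Not to be moved.
- stack_cup: small blue stacking cup, 58 mm across the rim, 40 mm high; origin at the centre of its underside. Not to be moved.
- pot: small blue screw-top pot with a white top, 60 mm across, 50 mm high; origin at the centre of its underside. Not to be moved.
- toy_car: wooden toy car, 50 by 32 mm, 25 mm high; origin at the centre of its underside. Not to be moved.
Mind the look-alikes: they are no part of the job. Leave any white or yellow look-alike of the spoon_a alone. Leave any blue look-alike of the spoon_b alone.

How it is judged:
By the outcome, as a careful person would: the job done as asked, in the order asked, and still so for the second after the job is handed in, with the robot touching nothing.
It also fails if it takes over 72 s, if anything falls off the work surface, if the arm or the gripper's body presses on something with over 40 N, if the wrist force passes 120 N, or if a joint passes its speed limit or range.

### The arm

A 7-joint arm with a two-finger parallel gripper is mounted at the origin on the work surface. World frame = base frame: x ahead of the robot, y to its left, z up, the work surface at z = 0. Lengths are in m, angles in rad, forces in N, time in s.
With the tool pointing down it reaches from about 0.35 to 0.9 m from the base axis. Payload 8.1 kg.
Tool frame: the origin (TCP) lies midway between the tips of the shut fingers; the grasp point (between the pads) lies 19 mm behind it (arm.pinch_z is the distance from the TCP to the grasp point, in m); z points along the fingers, y is the direction in which the jaws open and shut (so a half turn about z gives the same grasp; the last joint's range is limited). The gripper opens to 92 mm and grips with 3 to 60 N. Pads are 19 mm wide; open, the fingers measure 130 mm over their backs; the gripper's body (75 mm by 190 mm) begins 47 mm behind the grasp point.
Start: joints at [1.125, 0.434, 0.025, 1.573, -0.012, 1.134, -0.075], TCP at [0.21, -0.589, 0.227] pointing down, gripper open.
Joint ranges: [-2.62, 2.62], [-0.44, 2.09], [-1.27, 1.32], [0.08, 2.57], [-1.32, 4.46], [0.12, 2], [-2.74, 2.74]. Speed limits (rad/s): [2.22, 2.22, 3.01, 3.01, 3.14, 3.14, 3.14].

### API

Orientations are given as a rotation vector (axis times angle).
In Python, from cell import arm, eyes gives the robot as it stands.
- The arm moves only by the tool apply_moves, never from a script. Its argument "targets" is one flat list of numbers, 5 for each row, row after row: the closure, from 0 (fully open) to 1 (shut), then the shift along the tool's x, y, z each as a share of 40 cm, from -1 to 1, then the turn about the tool's z as a share of pi/2 rad, from -1 to 1. A call has 1 to 20 rows; each row shifts and turns the commanded pose from where the row before left it, along the tool's axes as they then stand; what a row does not reach is not made up. A row lasts 1/8 s, in which the tool goes at most 62.5 mm and 10.7 degrees, less where a joint would pass 70% of its speed; a pose out of reach is approached as far as the arm can. A call with a number of a shift or a turn outside -1 to 1 is refused whole. A call with a gripper value outside its range is refused whole. The fingers move at their own pace and stop on an object; "grip_force" is the grip in N (left out, the last holds). Time passes only in rows, so rows that do not move let the fingers close. It gives the time, the measured TCP pose, the force and the opening at its end, in the units of the state.
- arm.observe(): the state, without advancing time (a new reading comes with each control period).
- eyes.get_image(name): name is "side" or "top" or "wrist"; returns the picture (384x512x3 uint8, red, green, blue); there is no depth.
- eyes.camera_params(name): a dict with "camera_matrix" (3x3 intrinsics, pixels), "xyz" and "attitude" of the camera in the world; the wrist camera has in their place "hand_eye" (4x4, takes a point from camera to tool coordinates, whose origin is the TCP and whose axes are the flange's). Camera axes: x right, y down, z forward; pixel columns grow to the right and rows downward; lengths in m; the calibration is good to about 2 mm. The wrist camera is an equidistant fisheye: a pixel r from the principal point sees the ray r / f radians off the axis. A picture is of the moment at which its call begins: read the wrist's pose just before it. camera_params takes no time and is no camera call.
- arm.sign_off(): hands the job in, once; it reports no verdict.
The state is a dict: "clock": time; "joints": joint angles; "dq": joint speeds; "joint_efforts": joint torques, N m; "position": TCP position; "ee_rot": TCP orientation; "force": force on the tool from outside, world axes, zero at the start; "ft_torque": the same for the moment, N m; "width": opening from 0.0 (shut) to 1.0 (fully open).
Only numpy, scipy, OpenCV 4.12 (cv2) and the standard library are available. Lean on these libraries where they do the work, as an engineer would, in place of code of your own. Each camera call takes 0.05 s, during which the arm holds its last target.

## Working session

There is one attempt and no reset: what is moved stays moved. The work goes in short steps, Python scripts to look and compute and a tool call to move; the robot and the scene stay as the last step left them, time stands still between calls to the robot, and variables do not carry over. Pictures are saved under pics/ and viewed, and the job is handed in when it is done.

Besides the shell and the picture viewer there is one more tool, called after "Request:" in YAML: its name, and indented under it one key for each argument. apply_moves: Moves the arm, as the interface text tells. Its arguments: {"type":"object","properties":{"targets":{"type":"array"},"grip_force":{"type":"number"}},"required":["targets"]}

```bash
ls; mkdir -p pics; cat > look.py <<'E'
import cv2,sys
from cell import arm,eyes
def snap(n,tag):
    im=eyes.get_image(n); cv2.imwrite(f'pics/{tag}.png',im[:,:,::-1]); return im
E
python3 - <<'E'
from look import *
import numpy as np
np.set_printoptions(precision=4,suppress=True)
print(arm.observe())
for n in ['side','top','wrist']:
    print(n,eyes.camera_params(n)); snap(n,n+'0')
print(arm.pinch_z)
E
```

```text
pics
{'clock': 0.0, 'joints': array([ 1.1254,  0.4352,  0.025 ,  1.5741, -0.0116,  1.134 , -0.0751]), 'dq': array([-0.0003,  0.0009,  0.0001,  0.0002, -0.0003,  0.0015, -0.001 ]), 'joint_efforts': array([ -0.    , -66.7852,   0.9855, -31.4456,  -0.0605,   0.0429,
         0.0001]), 'position': array([ 0.2098, -0.5882,  0.2259]), 'ee_rot': array([-3.0941, -0.5354,  0.0006]), 'force': array([ 0.39  ,  0.0208, -0.7994]), 'ft_torque': array([ 0.001 ,  0.0232, -0.0064]), 'width': 1.0002284451367882}
side {'camera_matrix': array([[354.2818,   0.    , 253.9893],
       [  0.    , 354.2818, 190.2785],
       [  0.    ,   0.    ,   1.    ]]), 'xyz': array([0.0784, 0.7107, 0.6507]), 'attitude': array([-0.6226,  2.471 , -1.3717])}
top {'camera_matrix': array([[403.4189,   0.    , 257.8606],
       [  0.    , 403.4189, 190.6761],
       [  0.    ,   0.    ,   1.    ]]), 'xyz': array([ 0.3368, -0.0713,  1.162 ]), 'attitude': array([-2.1115,  2.1697, -0.1751])}
wrist {'camera_matrix': array([[297.3186,   0.    , 260.21  ],
       [  0.    , 297.3186, 190.1924],
       [  0.    ,   0.    ,   1.    ]]), 'hand_eye': array([[-0.0001, -0.9673, -0.2537,  0.0691],
       [ 1.    ,  0.    , -0.0007, -0.0006],
       [ 0.0007, -0.2537,  0.9673, -0.1584],
       [ 0.    ,  0.    ,  0.    ,  1.    ]])}
0.0188
```

View pics/side0.png

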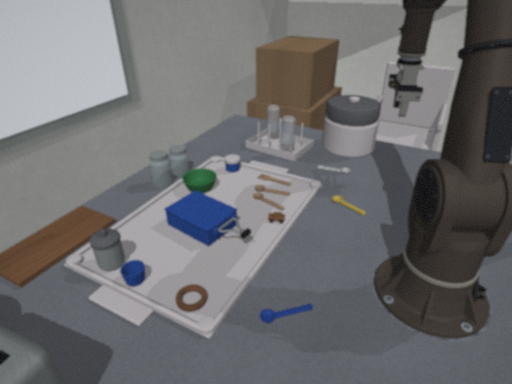

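View pics/top0.png

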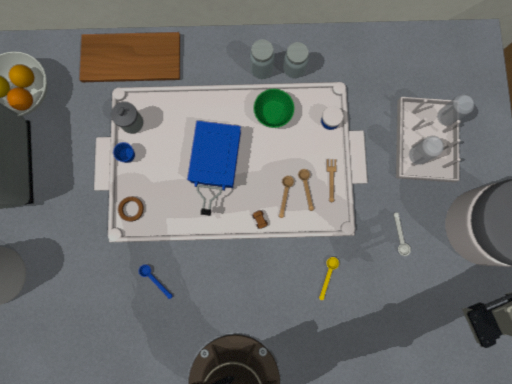

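View pics/wrist0.png

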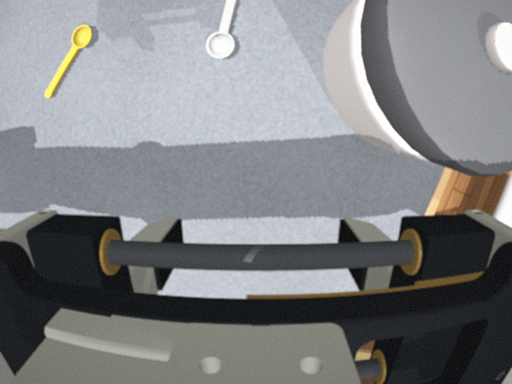

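The top view shows the blue box at about (215,155) with its lever grip at (206,211). The two bamboo spoons are at about (287,195) and (308,190), and the fork, with a tined head, is at (332,180). The yellow (330,278), white (402,235) and blue (156,281) spoons lie off the tray and are look-alikes. I'll confirm this in enlarged crops.

```bash
python3 - <<'E'
import cv2,numpy as np
t=cv2.imread('pics/top0.png'); s=cv2.imread('pics/side0.png')
a=cv2.resize(t[110:240,180:350],None,fx=4.6,fy=4.6,interpolation=cv2.INTER_CUBIC)
cv2.imwrite('pics/top0c.png',a)
b=cv2.resize(s[165:250,160:320],None,fx=5,fy=5,interpolation=cv2.INTER_CUBIC)
cv2.imwrite('pics/side0c.png',b)
E
```

```text
(no output)
```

View pics/top0c.png

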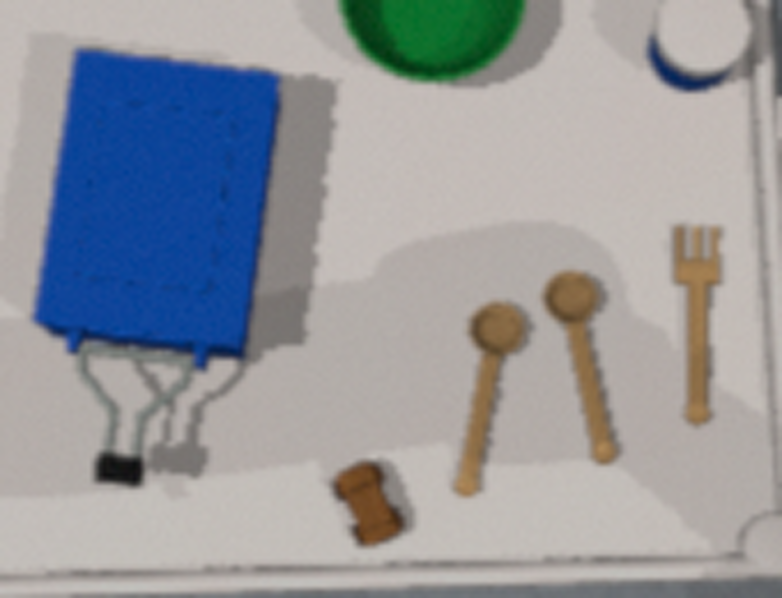

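View pics/side0c.png

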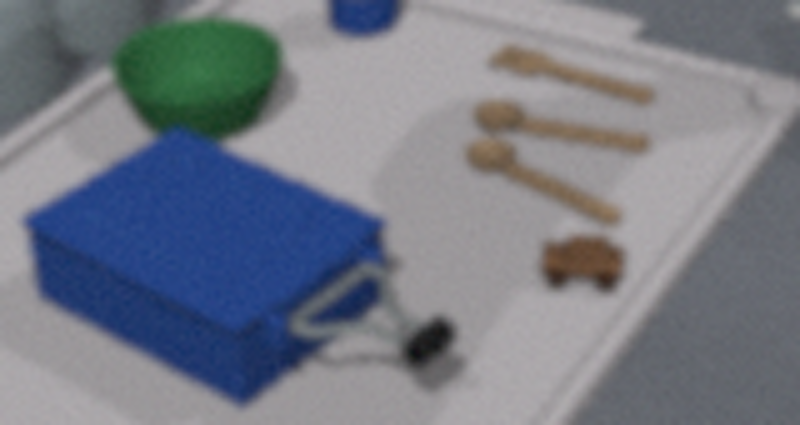

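The crops confirm it: the two middle implements have round bowls and are the bamboo spoons, and the right-hand one has tines and is the fork. Next I'll triangulate them from both views.

```bash
cat > geo.py <<'E'
import numpy as np,cv2
from scipy.spatial.transform import Rotation as R
from cell import eyes
def ray(n,uv):
    p=eyes.camera_params(n); K=p['camera_matrix']
    d=np.linalg.solve(K,[uv[0],uv[1],1.]); d/=np.linalg.norm(d)
    return np.array(p['xyz']),R.from_rotvec(p['attitude']).apply(d)
def plane(n,uv,z):
    o,d=ray(n,uv); return o+d*(z-o[2])/d[2]
def wray(uv,pos,rv):
    p=eyes.camera_params('wrist');K=p['camera_matrix'];H=p['hand_eye']
    a=(np.array(uv)-K[:2,2])/K[0,0];r=np.linalg.norm(a)
    d=np.array([np.sin(r)*a[0]/r,np.sin(r)*a[1]/r,np.cos(r)])
    Rt=R.from_rotvec(rv); return pos+Rt.apply(H[:3,3]),Rt.apply(H[:3,:3]@d)
def tri(rays):
    A=np.zeros((3,3));b=np.zeros(3)
    for o,d in rays:
        P=np.eye(3)-np.outer(d,d);A+=P;b+=P@o
    x=np.linalg.solve(A,b)
    res=[np.linalg.norm((np.eye(3)-np.outer(d,d))@(x-o)) for o,d in rays]
    return x,max(res)
def comps(m,mn=30):
    n,l,st,c=cv2.connectedComponentsWithStats(m.astype(np.uint8))
    return [(st[i],c[i],l==i) for i in range(1,n) if st[i][4]>=mn]
E
python3 - <<'E'
from geo import *
np.set_printoptions(precision=4,suppress=True)
D={}
for n in ['top','side']:
    im=cv2.imread(f'pics/{n}0.png'); hsv=cv2.cvtColor(im,cv2.COLOR_BGR2HSV); h,s,v=cv2.split(hsv)
    print(n)
    w=(h>8)&(h<22)&(s>70)&(v>70)
    for st,c,m in comps(w,25):
        if st[4]>600: continue
        ys,xs=np.nonzero(m);P=np.c_[xs,ys].astype(float);q=P-P.mean(0)
        ax=np.linalg.svd(q,full_matrices=False)[2][0]
        t=q@ax
        print('wood',st[4],c,'ends',P[t.argmin()],P[t.argmax()], s[m].mean(),v[m].mean())
    bl=(h>100)&(h<130)&(s>120)
    for st,c,m in comps(bl,500):
        cnt=cv2.findContours(m.astype(np.uint8),0,1)[0][0]; hull=cv2.convexHull(cnt)
        print('blue',st, c, cv2.approxPolyDP(hull,4,True)[:,0].tolist())
    bk=(v<45)
    for st,c,m in comps(bk,15):
        if st[4]<200: print('black',st,c)
E
```

```text
top
wood 288 [508.7188  67.7396] ends [511.  43.] [511. 108.] 129.97569444444446 75.07986111111111
wood 197 [331.2234 179.0964] ends [327. 160.] [332. 201.] 111.29441624365482 146.62944162436548
wood 225 [306.1067 185.8222] ends [302. 169.] [311. 210.] 114.98666666666666 132.90222222222224
wood 228 [285.3728 192.6842] ends [290. 176.] [280. 217.] 113.3201754385965 134.35087719298247
wood 290 [130.1586 208.5862] ends [119. 214.] [142. 204.] 148.29655172413794 104.37586206896552
wood 150 [259.5333 218.9867] ends [257. 211.] [265. 226.] 157.35333333333332 106.84666666666666
wood 25 [234.56 339.76] ends [230. 342.] [238. 337.] 73.44 74.04
blue [ 188  121   53   69 2832] [214.0936 154.0971] [[197, 121], [239, 126], [232, 187], [195, 185], [188, 179]]
black [202 209   9   6  39] [205.8205 211.5641]
side
wood 48 [272.1458 179.0417] ends [260. 176.] [288. 184.] 79.27083333333333 130.625
wood 59 [268.1186 189.6102] ends [256. 187.] [288. 193.] 80.96610169491525 124.08474576271186
wood 71 [266.493  200.1127] ends [254. 195.] [282. 208.] 81.19718309859155 125.09859154929578
wood 94 [276.117  216.3298] ends [269. 215.] [283. 219.] 110.76595744680851 99.53191489361703
wood 359 [190.9109 297.6825] ends [205. 292.] [177. 303.] 110.75208913649026 91.61559888579387
blue [ 166  190   70   55 2204] [199.3185 216.1098] [[166, 208], [196, 190], [235, 209], [235, 216], [207, 244], [170, 224]]
black [399  60  22   5  61] [408.7869  62.0984]
black [390  75  32  16 155] [403.9226  85.7226]
black [242 230   8   7  31] [245.1935 233.129 ]
black [472 282  13  19 132] [477.1439 291.5985]
black [  0 352   8  12  59] [  2.4746 356.5932]
```

```bash
python3 - <<'E'
from geo import *
np.set_printoptions(precision=4,suppress=True)
pairs={'grip':((205.8,211.5),(245.2,233.1)),
'lid-+':((187.8,179.6),(208.6,230.6)),'lid--':((233,187.6),(236.4,209.4)),'lid++':((197,120.9),(165.6,209.4)),'lid+-':((240.4,125.9),(196.4,191)),
'sA c':((285.4,192.7),(266.5,200.1)),'sB c':((306.1,185.8),(268.1,189.6)),'fork':((331.2,179.1),(272.1,179)),
'sA butt':((281,216.5),(282.5,208)),'sB butt':((311,208.3),(288.5,193.3)),
'sA bowl':((288.2,181.3),(258,196)),'sB bowl':((304.3,174.4),(259.5,188))}
for k,(a,b) in pairs.items():
    x,r=tri([ray('top',a),ray('side',b)]); print(k,x,round(r,4))
L=[tri([ray('top',pairs[k][0]),ray('side',pairs[k][1])])[0] for k in ['lid-+','lid--','lid++','lid+-']]
L=np.array(L);print('centre',L.mean(0)); d=(L[2]+L[3]-L[0]-L[1])/2; print(d,np.linalg.norm(d),np.arctan2(d[1],d[0])); e=(L[0]+L[2]-L[1]-L[3])/2;print(e,np.linalg.norm(e))
E
```

```text
grip [0.4606 0.067  0.0515] 0.0006
lid-+ [0.5482 0.1143 0.061 ] 0.0012
lid-- [ 0.528  -0.008   0.0599] 0.0048
lid++ [0.7183 0.0886 0.0587] 0.0009
lid+- [ 0.6992 -0.0349  0.0599] 0.0016
sA c [ 0.512  -0.1587  0.0105] 0.001
sB c [ 0.533  -0.2182  0.012 ] 0.0018
fork [ 0.5522 -0.2917  0.011 ] 0.0031
sA butt [ 0.4452 -0.1429  0.01  ] 0.0008
sB butt [ 0.4649 -0.2304  0.0107] 0.0008
sA bowl [ 0.5466 -0.1675  0.0108] 0.0005
sB bowl [ 0.5659 -0.2151  0.0109] 0.0007
centre [0.6234 0.04   0.0599]
[ 0.1706 -0.0263 -0.0012] 0.1726437301798058 -0.15305442428185853
[ 0.0197  0.1229 -0.    ] 0.12446968818367116
```

Triangulation puts the tray top at z≈6 mm, the lid top at z≈60 mm, the grip at (0.461, 0.067, 0.052), the box yaw at about −0.155 and both spoons on the tray. I'll write a move calculator, then hover near the grip with the wrist camera for a close look.

```bash
cat > mv.py <<'E'
import numpy as np
from scipy.spatial.transform import Rotation as R
from cell import arm
def state():
    s=arm.observe(); M=R.from_rotvec(s['ee_rot']).as_matrix()
    return s,np.array(s['position']),M,np.arctan2(M[1,0],M[0,0])
def go(x,y,z,yaw=None):
    s,p,M,psi=state()
    print('t',round(s['clock'],2),'pos',p.round(4),'yaw',round(psi,4),'tilt',M[:,2].round(4),'F',np.round(s['force'],1),'w',round(s['width'],3),'j',np.round(s['joints'],2))
    d=M.T@(np.array([x,y,z])-p)/.4
    print('translate first (shares):',d.round(4))
    if yaw is not None:
        dy=(yaw-psi+np.pi)%(2*np.pi)-np.pi
        print('turn (share of pi/2):',round(-dy/(np.pi/2),4),' alt',round(-(dy-np.sign(dy)*2*np.pi)/(np.pi/2),4))
        M2=np.array([[np.cos(yaw),np.sin(yaw),0],[np.sin(yaw),-np.cos(yaw),0],[0,0,-1]])
        print('after turning:',(M2.T@(np.array([x,y,z])-p)/.4).round(4))
E
python3 -c "
from mv import *
go(.521,.057,.22,2.985)"
```

```text
t 0.15 pos [ 0.2099 -0.5883  0.2262] yaw 0.3427 tilt [-5.e-04  1.e-03 -1.e+00] F [ 0.2 -0.1  0. ] w 0.999 j [ 1.13  0.44  0.02  1.57 -0.01  1.13 -0.08]
translate first (shares): [ 1.2747 -1.2581  0.0167]
turn (share of pi/2): -1.6821  alt 2.3179
after turning: [-0.5166  1.7148  0.0154]
```

Request:
apply_moves:
  targets: [0,0.098,-0.097,0,0,0,0.098,-0.097,0,0,0,0.098,-0.097,0,0,0,0.098,-0.097,0,0,0,0.098,-0.097,0,0,0,0.098,-0.097,0,0,0,0.098,-0.097,0,0,0,0.098,-0.097,0,0,0,0.098,-0.097,0,0,0,0.098,-0.097,0,0,0,0.098,-0.097,0,0,0,0.098,-0.097,0,0,0,0.098,-0.097,0,0]
  grip_force: 15

```text
clock: 1.78
position: [0.521, 0.0591, 0.2266]
ee_rot: [3.095, 0.535, -0.0]
force: [1.1, -0.8, -0.1]
width: 0.999
```

Request:
apply_moves:
  targets: [0,0,0,0,-0.105,0,0,0,0,-0.105,0,0,0,0,-0.105,0,0,0,0,-0.105,0,0,0,0,-0.105,0,0,0,0,-0.105,0,0,0,0,-0.105,0,0,0,0,-0.105,0,0,0,0,-0.105,0,0,0,0,-0.105,0,0,0,0,-0.105,0,0,0,0,-0.105,0,0,0,0,-0.105,0,0,0,0,-0.105,0,0,0,0,-0.105,0,0,0,0,-0.105,0,0,0,0,0,0,0,0,0,0]

```text
clock: 4.03
position: [0.5204, 0.0575, 0.2266]
ee_rot: [-0.257, -3.131, 0.0]
force: [0.1, -0.4, -1.5]
width: 1.001
```

```bash
python3 -c "
from mv import *
from look import snap
go(.521,.057,.22,2.985)
snap('wrist','w1')"
```

```text
t 4.03 pos [0.5204 0.0575 0.2266] yaw 2.9778 tilt [-3.e-04 -0.e+00 -1.e+00] F [ 0.1 -0.4 -1.5] w 1.001 j [ 0.49  0.43 -0.94  1.76  0.38  1.14  0.83]
translate first (shares): [-0.0016 -0.0011  0.0164]
turn (share of pi/2): -0.0046  alt 3.9954
after turning: [-0.0016 -0.0011  0.0164]
```

View pics/w1.png

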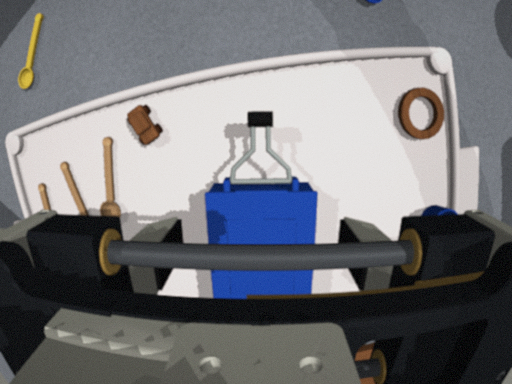

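The wrist view shows the black grip at (260,119), the lever running down to the lid's front corners at about (208,190) and (316,190), two spoon handles at (108,170) and (73,187), and the fork butt at (43,188).

```bash
python3 - <<'E'
from geo import *
from mv import state
np.set_printoptions(precision=4,suppress=True)
s,p,M,psi=state()
im=cv2.imread('pics/w1.png');h,sa,v=cv2.split(cv2.cvtColor(im,cv2.COLOR_BGR2HSV))
m=(v<50);m[:100]=0;m[140:]=0;m[:,:235]=0;m[:,285:]=0
for st,c,mm in comps(m,20): 
    print('grip px',st,c); rg=wray(c,p,s['ee_rot'])
    x,r=tri([rg,ray('top',(205.8,211.5)),ray('side',(245.2,233.1))]);print(x,r)
    o,d=rg;print('at .052',o+d*(.052-o[2])/d[2])
bl=(h>100)&(h<130)&(sa>100);bl[225:]=0;bl[:170]=0
for st,c,mm in comps(bl,300): print('box',st)
ys,xs=np.nonzero(bl)
for y in range(186,214,4):
    r=xs[ys==y];
    if len(r):
        for u in (r.min(),r.max()):
            o,d=wray((u,y),p,s['ee_rot']);print(y,u,(o+d*(.060-o[2])/d[2])[:2],end=' ')
        print()
E
```

```text
grip px [248 112  24  15 309] [259.7799 118.9676]
[0.4602 0.0677 0.0521] 0.0009894803726556082
at .052 [0.4597 0.0684 0.052 ]
box [ 205  177  112   48 4504]
186 213 [0.5247 0.0038] 186 309 [0.5425 0.1114] 
190 210 [ 0.5288 -0.0006] 190 312 [0.5477 0.1143] 
194 205 [ 0.5325 -0.0073] 194 316 [0.5532 0.1184] 
198 205 [ 0.5372 -0.0083] 198 316 [0.5579 0.1178] 
202 206 [ 0.5421 -0.0082] 202 316 [0.5627 0.1173] 
206 206 [ 0.5468 -0.0092] 206 436 [0.5967 0.279 ] 
210 206 [ 0.5516 -0.0103] 210 453 [0.608  0.3085]
```

```bash
python3 -c "
from mv import *
go(.4602,.068,.037,2.9836)"
```

```text
t 4.08 pos [0.5205 0.0576 0.2267] yaw 2.9786 tilt [-1.e-04 -2.e-04 -1.e+00] F [ 0.5 -0.3 -0.5] w 1.005 j [ 0.49  0.43 -0.94  1.76  0.38  1.14  0.83]
translate first (shares): [0.1528 0.0013 0.4742]
turn (share of pi/2): -0.0032  alt 3.9968
after turning: [0.1529 0.002  0.4742]
```

Request:
apply_moves:
  targets: [0,0.077,0.002,0,-0.003,0,0.076,0,0,0,0,0,0,0.1,0,0,0,0,0.1,0,0,0,0,0.1,0,0,0,0,0.1,0,0,0,0,0.05,0,0,0,0,0.024,0,0,0,0,0,0]

```text
clock: 5.2
position: [0.4602, 0.0682, 0.0371]
ee_rot: [-0.245, -3.132, 0.0]
force: [-0.5, -0.7, 0.2]
width: 0.998
```

```bash
python3 -c "
from mv import *
from look import snap
go(.4602,.068,.037,2.9836)
snap('wrist','w2');snap('side','s2')
import cv2
a=cv2.imread('pics/w2.png');b=cv2.imread('pics/s2.png')[150:280,150:330];b=cv2.resize(b,None,fx=2.9,fy=2.9)
import numpy as np
h=max(a.shape[0],b.shape[0]);b=cv2.resize(b,(int(b.shape[1]*.55),int(b.shape[0]*.55)));c=np.zeros((384,800,3),np.uint8);c[:,:512]=a;c[:b.shape[0],512:512+b.shape[1]]=b
cv2.imwrite('pics/c2.png',c)"
```

```text
t 5.2 pos [0.4602 0.0682 0.0371] yaw 2.9858 tilt [-4.e-04 -2.e-04 -1.e+00] F [-0.5 -0.7  0.2] w 0.998 j [ 0.32  0.58 -0.78  2.1   0.63  0.71  0.53]
translate first (shares): [-0.0001 -0.0004  0.0003]
turn (share of pi/2): 0.0014  alt -3.9986
after turning: [-0.0001 -0.0004  0.0003]
```

View pics/c2.png

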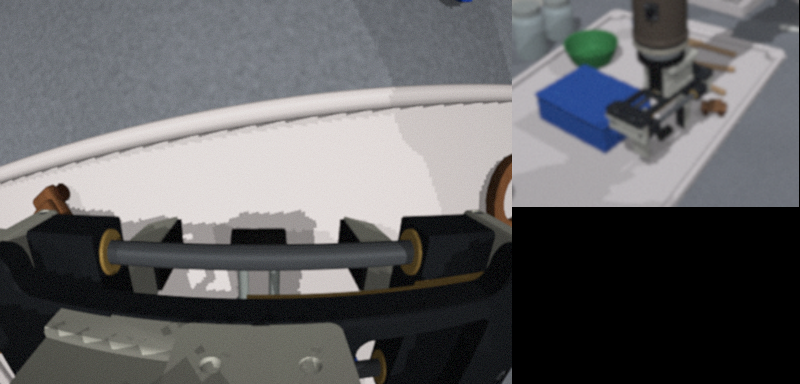

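The grip (232–286, row 237) sits centred between the fingers (180 and 345). I'll close on it.

Request:
apply_moves:
  targets: [1,0,0,0,0,1,0,0,0,0,1,0,0,0,0,1,0,0,0,0,1,0,0,0,0,1,0,0,0,0,1,0,0,0,0,1,0,0,0,0]
  grip_force: 15

```text
clock: 6.3
position: [0.46, 0.0674, 0.037]
ee_rot: [-0.244, -3.132, 0.002]
force: [-0.9, -2.7, 1.6]
width: 0.306
```

```bash
python3 -c "
from mv import *
go(.4602,.068,.037,2.9836)
a=np.arange(0,1.16,.115);x=70*(1-np.cos(a));z=70*np.sin(a)
print(np.c_[a[1:],-np.diff(x)/400,-np.diff(z)/400].round(3))"
```

```text
t 6.3 pos [0.46   0.0674 0.037 ] yaw 2.9862 tilt [-5.e-04 -1.e-03 -1.e+00] F [-0.9 -2.7  1.6] w 0.306 j [ 0.32  0.58 -0.78  2.11  0.64  0.71  0.54]
translate first (shares): [-0.0003  0.0015  0.    ]
turn (share of pi/2): 0.0017  alt -3.9983
after turning: [-0.0003  0.0015  0.    ]
[[ 1.150e-01 -1.000e-03 -2.000e-02]
 [ 2.300e-01 -3.000e-03 -2.000e-02]
 [ 3.450e-01 -6.000e-03 -1.900e-02]
 [ 4.600e-01 -8.000e-03 -1.900e-02]
 [ 5.750e-01 -1.000e-02 -1.700e-02]
 [ 6.900e-01 -1.200e-02 -1.600e-02]
 [ 8.050e-01 -1.400e-02 -1.500e-02]
 [ 9.200e-01 -1.500e-02 -1.300e-02]
 [ 1.035e+00 -1.700e-02 -1.100e-02]
 [ 1.150e+00 -1.800e-02 -9.000e-03]]
```

Width 0.306 × 92 mm = 28 mm, which matches the grip. Now I'll lift it along its arc.

Request:
apply_moves:
  targets: [1,-0.001,0,-0.02,0,1,-0.003,0,-0.02,0,1,-0.006,0,-0.019,0,1,-0.008,0,-0.019,0,1,0,0,0,0]

```text
clock: 6.92
position: [0.4672, 0.0663, 0.069]
ee_rot: [-0.245, -3.132, 0.002]
force: [-3.1, -5.5, 0.4]
width: 0.302
```

Request:
apply_moves:
  targets: [1,-0.01,0,-0.017,0,1,-0.012,0,-0.016,0,1,-0.014,0,-0.015,0,1,-0.015,0,-0.013,0,1,-0.017,0,-0.011,0,1,-0.016,0,-0.008,0,1,0,0,0,0]

```text
clock: 7.8
position: [0.5016, 0.0611, 0.1014]
ee_rot: [0.245, 3.131, -0.001]
force: [-0.6, -7.1, 4.6]
width: 0.302
```

```bash
python3 -c "
from mv import *
from look import snap
go(.4602,.068,.037,2.9836)
snap('side','s3')
import cv2
b=cv2.imread('pics/s3.png')[120:270,120:350];cv2.imwrite('pics/s3c.png',cv2.resize(b,None,fx=3,fy=3))"
```

```text
t 7.8 pos [0.5016 0.0611 0.1014] yaw 2.9855 tilt [ 1.3e-03 -8.0e-04 -1.0e+00] F [-0.6 -7.1  4.6] w 0.302 j [ 0.4   0.54 -0.85  1.96  0.53  0.88  0.68]
translate first (shares): [0.1052 0.0011 0.1607]
turn (share of pi/2): 0.0012  alt -3.9988
after turning: [0.105  0.0008 0.1609]
```

View pics/s3c.png

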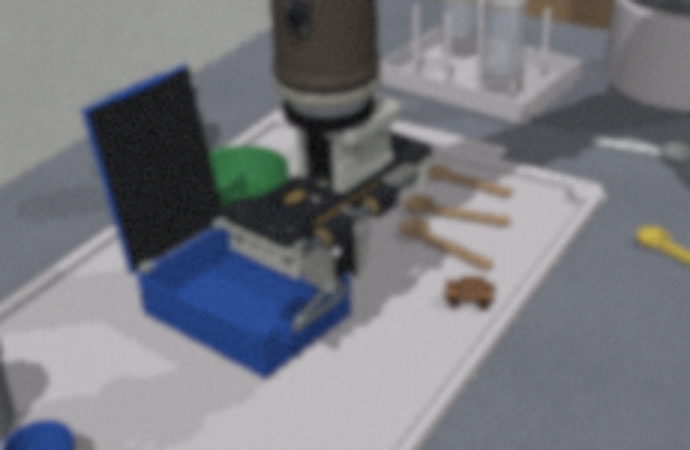

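The lid is wide open and the lever is up. I'll release, retract upward, and hover near the spoons for a closer measurement.

Request:
apply_moves:
  targets: [0,0,0,0,0,0,0,0,0,0,0,0,0,0,0,0,0,0,0,0,0,0,0,0,0,0,0,0,-0.1,0,0,0,0,-0.1,0,0,0,0,-0.1,0]

```text
clock: 8.85
position: [0.5003, 0.0619, 0.2215]
ee_rot: [-0.243, -3.132, -0.0]
force: [0.5, -0.0, 0.4]
width: 0.997
```

```bash
python3 -c "
from mv import *
go(.55,-.17,.18,2.904)"
```

```text
t 8.85 pos [0.5003 0.0619 0.2215] yaw 2.9867 tilt [-3.e-04  2.e-04 -1.e+00] F [ 0.5 -0.   0.4] w 0.997 j [ 0.5   0.4  -0.96  1.81  0.36  1.12  0.83]
translate first (shares): [-0.2122 -0.5536  0.1036]
turn (share of pi/2): 0.0526  alt -3.9474
after turning: [-0.2572 -0.5341  0.1038]
```

Request:
apply_moves:
  targets: [0.5,-0.0425,-0.111,0,0,0.5,-0.0425,-0.111,0,0,0.5,-0.0425,-0.111,0.025,0,0.5,-0.0425,-0.11,0.04,0,0.5,-0.0425,-0.11,0.04,0,0.5,0,0,0,0.053,0.5,0,0,0,0]

```text
clock: 9.72
position: [0.5502, -0.17, 0.178]
ee_rot: [-0.374, -3.119, -0.001]
force: [-0.2, 1.2, 0.3]
width: 0.5
```

```bash
python3 -c "
from mv import *
from look import snap
go(.55,-.17,.18,2.904)
snap('wrist','w4')"
```

```text
t 9.72 pos [ 0.5502 -0.17    0.178 ] yaw 2.9029 tilt [-4.e-04  5.e-04 -1.e+00] F [-0.2  1.2  0.3] w 0.5 j [ 0.79  0.54 -0.85  1.71  0.45  1.1   1.13]
translate first (shares): [ 0.0005 -0.0001 -0.0049]
turn (share of pi/2): -0.0007  alt 3.9993
after turning: [ 0.0004 -0.0001 -0.0049]
```

View pics/w4.png

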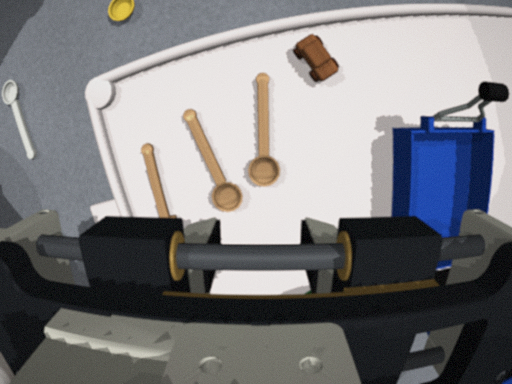

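The wrist view shows spoon A's bowl at (263,170) and butt at (263,76), spoon B's bowl at (226,196) and butt at (190,114), the fork butt at (148,147), and the open box at the right.

```bash
python3 - <<'E'
from geo import *
from mv import state
np.set_printoptions(precision=4,suppress=True)
s,p,M,psi=state()
im=cv2.imread('pics/w4.png');h,sa,v=cv2.split(cv2.cvtColor(im,cv2.COLOR_BGR2HSV))
m=(h>6)&(h<24)&(sa>60)&(v>60);m[222:]=0
for st,c,mm in comps(m,300):
    ys,xs=np.nonzero(mm);W=[]
    for u,w in zip(xs,ys):
        o,d=wray((u,w),p,s['ee_rot']);W.append((o+d*(.013-o[2])/d[2])[:2])
    W=np.array(W);q=W-W.mean(0);ax=np.linalg.svd(q,full_matrices=False)[2][0];ax*=np.sign(ax[0])
    t=q@ax; n=np.array([-ax[1],ax[0]]);b=q@n
    # handle midline
    hs=(t>t.min()+.01)&(t<t.min()+.08)
    cf=np.polyfit(t[hs],b[hs],1); yaw=np.arctan2(ax[1],ax[0])+np.arctan(cf[0])
    a2=np.array([np.cos(yaw),np.sin(yaw)]);t2=W@a2;n2=np.array([-a2[1],a2[0]])
    L=t2.max()-t2.min(); off=np.median((W@n2)[hs])
    orig=a2*(t2.min()+.062)+n2*off
    print('px',c,'len',L,'yaw',yaw,'origin',orig,'tool yaw',yaw+np.pi)
# height check by triangulating bowl and butt, wrist + top
for k,w,tp in [('A bowl',(263,170),(288.2,181.3)),('A butt',(262.5,74),(281,216.5)),('B bowl',(226.5,196),(304.3,174.4)),('B butt',(188.5,112),(311,208.3))]:
    print(k,*tri([wray(w,p,s['ee_rot']),ray('top',tp)]))
E
```

```text
px [317.731   56.3295] len 0.050471377805034134 yaw 0.33552100569248466 origin [ 0.4705 -0.0637] tool yaw 3.477113659282278
px [263.0836 140.1726] len 0.12389054784173775 yaw -0.22293167608927375 origin [ 0.5024 -0.1533] tool yaw 2.9186609775005192Traceback (most recent call last):
  File "<stdin>", line 10, in <module>
  File "geo.py", line 11, in wray
    p=eyes.camera_params('wrist');K=p['camera_matrix'];H=p['hand_eye']
ValueError: time passes only in moves, steps and waits
```

```bash
sed -i 's/^from cell import eyes/from cell import eyes\n_P={n:eyes.camera_params(n) for n in ("top","side","wrist")}/; s/eyes.camera_params(n); K/_P[n]; K/; s/eyes.camera_params(.wrist.);K/_P["wrist"];K/' geo.py
cat > sp.py <<'E'
from geo import *
def spoons(f,p,rv,zp=.013,cut=222,top=0):
    im=cv2.imread(f);h,sa,v=cv2.split(cv2.cvtColor(im,cv2.COLOR_BGR2HSV))
    m=(h>6)&(h<24)&(sa>60)&(v>60);m[cut:]=0;m[:top]=0
    for st,c,mm in comps(m,300):
        if st[4]>4000: continue
        ys,xs=np.nonzero(mm);W=[]
        for u,w in zip(xs,ys):
            o,d=wray((u,w),p,rv);W.append((o+d*(zp-o[2])/d[2])[:2])
        W=np.array(W);q=W-W.mean(0);ax=np.linalg.svd(q,full_matrices=False)[2][0];ax*=np.sign(ax[0])
        t=q@ax; n=np.array([-ax[1],ax[0]]);b=q@n
        hs=(t>t.min()+.01)&(t<t.min()+.08)
        cf=np.polyfit(t[hs],b[hs],1); yaw=np.arctan2(ax[1],ax[0])+np.arctan(cf[0])
        a2=np.array([np.cos(yaw),np.sin(yaw)]);t2=W@a2;n2=np.array([-a2[1],a2[0]])
        off=np.median((W@n2)[hs]); orig=a2*(t2.min()+.062)+n2*off
        print('px',c,'len',t2.max()-t2.min(),'yaw',yaw,'origin',orig,'tool yaw',yaw+np.pi)
E
python3 - <<'E'
from sp import *
from mv import state
np.set_printoptions(precision=4,suppress=True)
s,p,M,psi=state()
spoons('pics/w4.png',p,s['ee_rot'])
for k,w,tp in [('A bowl',(263,170),(288.2,181.3)),('A butt',(262.5,74),(281,216.5)),('B bowl',(226.5,196),(304.3,174.4)),('B butt',(188.5,112),(311,208.3))]:
    print(k,*tri([wray(w,p,s['ee_rot']),ray('top',tp)]))
E
```

```text
px [317.731   56.3295] len 0.050471377805034134 yaw 0.33552100569248466 origin [ 0.4705 -0.0637] tool yaw 3.477113659282278
px [263.0836 140.1726] len 0.12389054784173775 yaw -0.22293167608927375 origin [ 0.5024 -0.1533] tool yaw 2.9186609775005192
px [213.8712 168.5379] len 0.1251021226222176 yaw 0.17613707708517032 origin [ 0.5209 -0.2181] tool yaw 3.3177297306749636
px [155.1175 181.2439] len 0.09286520466955944 yaw -0.05270752572656155 origin [ 0.5454 -0.29  ] tool yaw 3.0888851278632314
A bowl [ 0.5316 -0.1611  0.0897] 0.00017288120057263822
A butt [ 0.4438 -0.1412  0.0228] 0.0012987603881803084
B bowl [ 0.5735 -0.2188 -0.025 ] 0.0015329081635371826
B butt [ 0.464  -0.2276  0.0193] 0.001398164343507779
```

```bash
python3 -c "
from mv import *
go(.5025,-.1545,.04,2.912)"
```

```text
t 9.78 pos [ 0.5503 -0.1694  0.1784] yaw 2.9054 tilt [ 0.e+00  3.e-04 -1.e+00] F [0.1 0.2 0.8] w 0.498 j [ 0.79  0.54 -0.85  1.71  0.45  1.1   1.13]
translate first (shares): [0.1249 0.008  0.346 ]
turn (share of pi/2): -0.0042  alt 3.9958
after turning: [0.1249 0.009  0.346 ]
```

Request:
apply_moves:
  targets: [0.55,0,0,0,-0.005,0.55,0.065,0.009,0.08,0,0.55,0.06,0,0.09,0,0.55,0,0,0.1,0,0.55,0,0,0.075,0,0.55,0,0,0,0]

```text
clock: 10.52
position: [0.5012, -0.1542, 0.0391]
ee_rot: [-0.357, -3.118, -0.001]
force: [1.1, 0.3, 0.9]
width: 0.446
```

```bash
python3 -c "
from mv import *
from look import snap
go(.5025,-.1545,.009,2.912)
snap('wrist','w5')"
```

```text
t 10.53 pos [ 0.5012 -0.1542  0.0391] yaw 2.9134 tilt [-3.1e-03  9.0e-04 -1.0e+00] F [1.1 0.3 0.9] w 0.446 j [ 0.73  0.64 -0.75  1.96  0.61  0.78  0.97]
translate first (shares): [-0.0037  0.0001  0.0752]
turn (share of pi/2): 0.0009  alt -3.9991
after turning: [-0.0034  0.0001  0.0752]
```

View pics/w5.png

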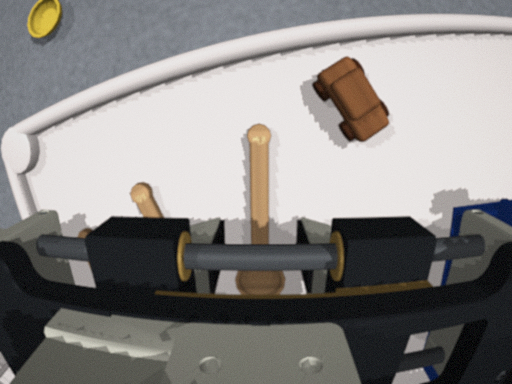

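Spoon A's handle (column 259) is centred between the fingers (222 and 300) and aligned. I'll lower in small steps and grasp.

Request:
apply_moves:
  targets: [0.55,0,0,0.04,0,0.55,0,0,0.025,0,0.55,0,0,0.009,0,0.55,0,0,0,0]

```text
clock: 11.08
position: [0.5024, -0.155, 0.0106]
ee_rot: [-0.361, -3.121, -0.0]
force: [0.3, -0.2, -0.7]
width: 0.453
```

Request:
apply_moves:
  targets: [1,0,0,0,0,1,0,0,0,0,1,0,0,0,0,1,0,0,0,0,1,0,0,0,0]
  grip_force: 15

```text
clock: 11.7
position: [0.5025, -0.1551, 0.0108]
ee_rot: [0.362, 3.121, -0.0]
force: [-1.0, -0.0, 2.3]
width: 0.124
```

Request:
apply_moves:
  targets: [1,0,0,-0.04,0,1,0,0,-0.1,0,1,0,0,-0.12,0,1,0,0,-0.12,0,1,0,0,0,0]

```text
clock: 12.32
position: [0.5048, -0.1548, 0.1672]
ee_rot: [0.36, 3.114, -0.002]
force: [0.1, 0.2, 0.1]
width: 0.128
```

```bash
python3 -c "
from mv import *
from look import snap
go(.6291,.041,.16,2.9836)
snap('wrist','w6')
c,s=np.cos(-.158),np.sin(-.158)
for y in (24,-24): print(y,(np.array([.6251,.0417])+[c*.005-s*y/1e3,s*.005+c*y/1e3]).round(4))"
```

```text
t 12.32 pos [ 0.5048 -0.1548  0.1672] yaw 2.9111 tilt [ 0.0067 -0.0019 -1.    ] F [0.1 0.2 0.1] w 0.128 j [ 0.84  0.48 -0.88  1.84  0.43  1.02  1.12]
translate first (shares): [-0.1907  0.5475  0.0191]
turn (share of pi/2): -0.0461  alt 3.9539
after turning: [-0.2299  0.5322  0.0179]
24 [0.6338 0.0646]
-24 [0.6263 0.0172]
```

View pics/w6.png

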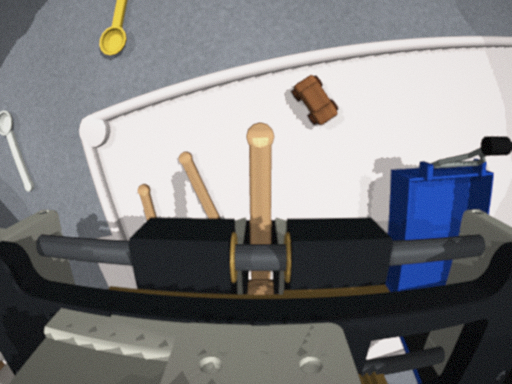

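Spoon A is held: width 0.128 is 11.8 mm, the handle width. I'll carry it to box y=+24 mm.

```bash
python3 -c "
from mv import *
go(.6338,.0646,.16,2.9836)"
```

```text
t 12.38 pos [ 0.5034 -0.1551  0.165 ] yaw 2.9108 tilt [ 0.0036 -0.0015 -1.    ] F [-0.2 -0.7 -1. ] w 0.129 j [ 0.84  0.48 -0.88  1.84  0.44  1.02  1.12]
translate first (shares): [-0.1916  0.6092  0.013 ]
turn (share of pi/2): -0.0463  alt 3.9537
after turning: [-0.2354  0.5936  0.0126]
```

Request:
apply_moves:
  targets: [1,-0.03,0.1,0,0,1,-0.032,0.102,0,0,1,-0.032,0.102,0,0,1,-0.032,0.102,0,0,1,-0.032,0.102,0,0,1,-0.032,0.1,0.012,0,1,0,0,0,-0.046,1,0,0,0,0,1,0,0,0,0]

```text
clock: 13.5
position: [0.6315, 0.0635, 0.1573]
ee_rot: [-0.252, -3.13, 0.001]
force: [0.5, 0.1, -0.3]
width: 0.126
```

```bash
python3 -c "
from mv import *
from look import snap
go(.6338,.0646,.08,2.9836)
snap('wrist','w7');snap('top','t7')
import cv2
a=cv2.imread('pics/w7.png');b=cv2.imread('pics/t7.png')[70:262,140:284]
b=cv2.resize(b,(288,384));cv2.imwrite('pics/c7.png',np.hstack([a,b]))"
```

```text
t 13.5 pos [0.6315 0.0635 0.1573] yaw 2.9811 tilt [-1.2e-03 -6.0e-04 -1.0e+00] F [ 0.5  0.1 -0.3] w 0.126 j [ 0.33  0.65 -0.83  1.58  0.52  1.14  0.8 ]
translate first (shares): [-0.0054  0.0036  0.1933]
turn (share of pi/2): -0.0016  alt 3.9984
after turning: [-0.0052  0.0035  0.1933]
```

View pics/c7.png

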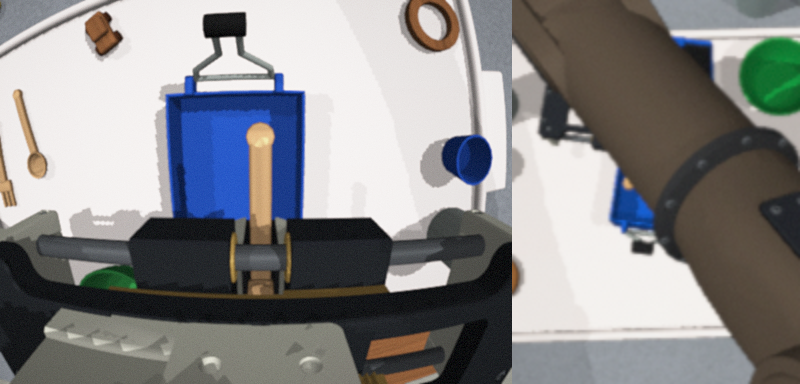

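The spoon handle (260, 135–215) is parallel to the box sides (167 and 305), offset about +22 mm and well inside. I'll lower it.

Request:
apply_moves:
  targets: [1,-0.005,0.0035,0.08,0,1,0,0,0.08,0,1,0,0,0.08,0,1,0,0,0.05,0,1,0,0,0.03,0,1,0,0,0.02,0,1,0,0,0,0]

```text
clock: 14.48
position: [0.6343, 0.0655, 0.022]
ee_rot: [0.249, 3.132, 0.0]
force: [-0.3, -0.6, -0.4]
width: 0.131
```

```bash
python3 -c "
from mv import *
from look import snap
go(.6338,.0646,.0145,2.9836)"
```

```text
t 14.47 pos [0.6343 0.0655 0.022 ] yaw 2.9832 tilt [ 2.e-04  0.e+00 -1.e+00] F [-0.3 -0.6 -0.4] w 0.131 j [ 0.28  0.8  -0.73  1.69  0.65  0.92  0.69]
translate first (shares): [ 0.001  -0.0025  0.0189]
turn (share of pi/2): -0.0003  alt 3.9997
after turning: [ 0.001  -0.0025  0.0189]
```

Request:
apply_moves:
  targets: [1,0,-0.002,0.008,0,1,0,0,0.007,0,1,0,0,0.003,0,1,0,0,0,0]

```text
clock: 14.98
position: [0.6341, 0.0647, 0.0147]
ee_rot: [0.248, 3.132, -0.0]
force: [0.7, 0.2, -1.1]
width: 0.126
```

Request:
apply_moves:
  targets: [0.74,0,0,0,0,0.74,0,0,0,0,0.74,0,0,0,0]

```text
clock: 15.35
position: [0.6342, 0.0647, 0.0148]
ee_rot: [0.249, 3.132, 0.0]
force: [0.7, -0.0, -0.4]
width: 0.26
```

Request:
apply_moves:
  targets: [0.74,0,0,-0.04,0,0.74,0,0,-0.1,0,0.74,0,0,-0.12,0,0.74,0,0,-0.12,0,0.74,0,0,0,0]

```text
clock: 15.98
position: [0.6363, 0.0661, 0.1722]
ee_rot: [0.248, 3.124, 0.004]
force: [-0.4, 0.5, 0.3]
width: 0.261
```

```bash
python3 -c "
from mv import *
from look import snap
go(.57,-.225,.18,3.31)
snap('wrist','w8');snap('side','s8')
import cv2
a=cv2.imread('pics/w8.png');b=cv2.imread('pics/s8.png')[120:280,130:250]
b=cv2.resize(b,(288,384));cv2.imwrite('pics/c8.png',np.hstack([a,b]))"
```

```text
t 15.97 pos [0.6363 0.0661 0.1722] yaw 2.9834 tilt [ 0.0078  0.0017 -1.    ] F [-0.4  0.5  0.3] w 0.261 j [ 0.33  0.64 -0.84  1.56  0.51  1.16  0.81]
translate first (shares): [ 0.0488 -0.7448 -0.0219]
turn (share of pi/2): -0.2079  alt 3.7921
after turning: [ 0.2854 -0.6897 -0.0194]
```

View pics/c8.png

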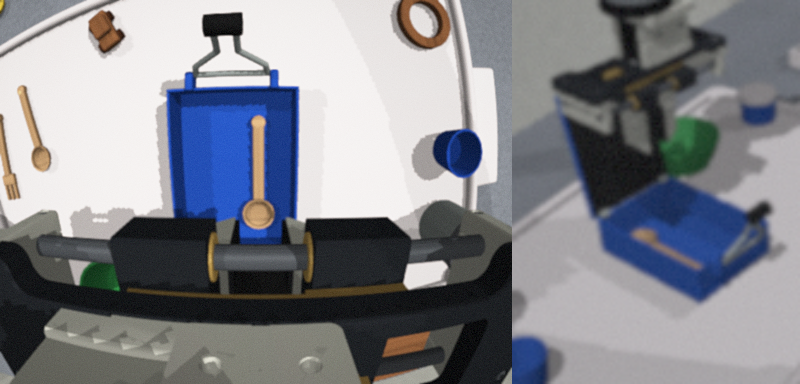

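Spoon A lies flat on the box floor, bowl at (258,213) in the wrist view and clearly inside in the side view. Next is spoon B.

Request:
apply_moves:
  targets: [0.55,0.007,-0.1,0,0,0.55,0.007,-0.107,0,0,0.55,0.007,-0.107,0,0,0.55,0.007,-0.107,0,0,0.55,0.007,-0.107,0,0,0.55,0.007,-0.107,0,0,0.55,0.007,-0.107,0,0,0.55,0,0,0,-0.1,0.55,0,0,0,-0.105,0.55,0,0,0,0]

```text
clock: 17.32
position: [0.567, -0.2254, 0.1654]
ee_rot: [0.255, -3.129, -0.002]
force: [0.5, 0.4, -1.2]
width: 0.45
```

```bash
python3 - <<'E'
from sp import *
from mv import *
from look import snap
np.set_printoptions(precision=4,suppress=True)
s,p,M,psi=state()
snap('wrist','w9')
spoons('pics/w9.png',p,s['ee_rot'])
go(.521,-.22,.04,3.31)
E
```

```text
px [410.9877  87.0529] len 0.04983353035356669 yaw 0.3287973450897793 origin [ 0.4703 -0.0609] tool yaw 3.4703899986795723
px [273.0323 146.2006] len 0.12364788307394009 yaw 0.1663804605686732 origin [ 0.5211 -0.2181] tool yaw 3.3079731141584663
px [201.4725 151.6329] len 0.12672511089414956 yaw -0.05537039462908016 origin [ 0.5445 -0.2906] tool yaw 3.086222258960713
t 17.38 pos [ 0.5673 -0.2252  0.1657] yaw -2.9814 tilt [-0.0016  0.0011 -1.    ] F [ 0.4 -0.6 -0.5] w 0.449 j [ 0.88  0.64 -0.93  1.63  0.55  1.15  1.55]
translate first (shares): [0.1117 0.0309 0.3144]
turn (share of pi/2): -0.0052  alt 3.9948
after turning: [0.1119 0.0322 0.3142]
```

View pics/w9.png

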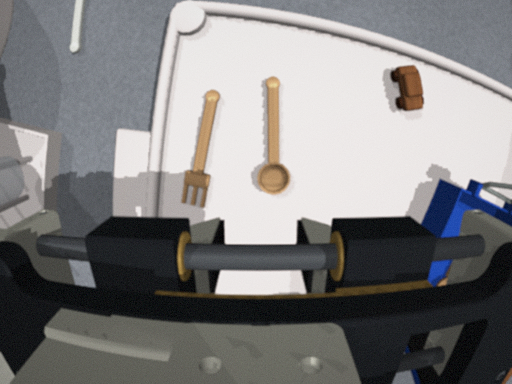

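Spoon B, with its round bowl at (273,178), is the one to take. The fork with tines at (197,188) stays.

Request:
apply_moves:
  targets: [0.55,0,0,0,-0.005,0.55,0.06,0.02,0.06,0,0.55,0.052,0.0145,0.08,0,0.55,0,0,0.1,0,0.55,0,0,0.074,0,0.55,0,0,0,0]

```text
clock: 18.12
position: [0.5199, -0.219, 0.0394]
ee_rot: [0.268, -3.126, -0.002]
force: [0.5, -0.3, 0.5]
width: 0.448
```

```bash
python3 -c "
from mv import *
from look import snap
go(.521,-.2188,.0105,3.308)
snap('wrist','w10')"
```

```text
t 18.12 pos [ 0.5199 -0.219   0.0394] yaw -2.9708 tilt [-0.0038  0.001  -1.    ] F [ 0.5 -0.3  0.5] w 0.448 j [ 0.87  0.72 -0.84  1.86  0.69  0.88  1.43]
translate first (shares): [-0.0031 -0.0002  0.0723]
turn (share of pi/2): 0.0028  alt -3.9972
after turning: [-0.0029 -0.0001  0.0723]
```

View pics/w10.png

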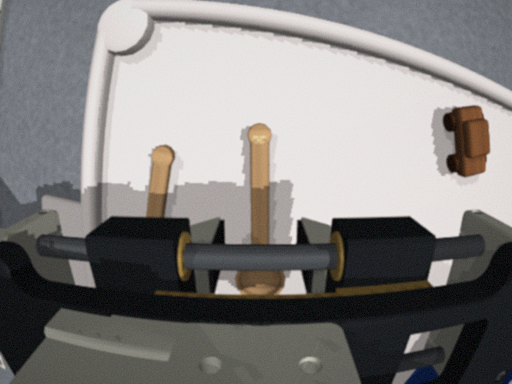

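Spoon B's handle (column 260) is centred between the fingers (222 and 300), and the fork (160) is clear. I'll grasp and lift.

Request:
apply_moves:
  targets: [0.55,0,0,0.04,0,0.55,0,0,0.023,0,0.55,0,0,0.009,0,0.55,0,0,0,0]

```text
clock: 18.68
position: [0.5214, -0.2193, 0.0122]
ee_rot: [0.269, -3.13, -0.0]
force: [-0.1, -0.1, -0.3]
width: 0.453
```

Request:
apply_moves:
  targets: [1,0,0,0,0,1,0,0,0,0,1,0,0,0,0,1,0,0,0,0,1,0,0,0,0]

```text
clock: 19.3
position: [0.5215, -0.2194, 0.0125]
ee_rot: [-0.269, 3.13, -0.0]
force: [-0.8, 0.2, 2.5]
width: 0.127
```

Request:
apply_moves:
  targets: [1,0,0,-0.04,0,1,0,0,-0.1,0,1,0,0,-0.12,0,1,0,0,-0.12,0,1,0,0,0,0,1,0,0,0,0.1,1,0,0,0,0.107,1,0,0,0,0]

```text
clock: 20.3
position: [0.5211, -0.2193, 0.1643]
ee_rot: [-0.239, -3.132, 0.001]
force: [0.1, 0.2, -1.0]
width: 0.128
```

```bash
python3 -c "
from mv import *
go(.6263,.0172,.16,2.9836)"
```

```text
t 20.3 pos [ 0.5211 -0.2193  0.1643] yaw 2.9892 tilt [-5.e-04 -5.e-04 -1.e+00] F [ 0.1  0.2 -1. ] w 0.128 j [ 0.91  0.55 -0.88  1.75  0.48  1.07  1.29]
translate first (shares): [-0.1703  0.6242  0.0105]
turn (share of pi/2): 0.0035  alt -3.9965
after turning: [-0.1668  0.6252  0.0109]
```

Request:
apply_moves:
  targets: [1,-0.028,0.1,0,0.0035,1,-0.028,0.105,0,0,1,-0.028,0.105,0,0,1,-0.028,0.105,0,0,1,-0.028,0.105,0,0,1,-0.027,0.104,0,0,1,0,0,0,0,1,0,0,0,0]

```text
clock: 21.3
position: [0.6264, 0.0161, 0.1639]
ee_rot: [-0.245, -3.131, 0.001]
force: [-0.4, -0.4, 0.1]
width: 0.129
```

```bash
python3 -c "
from mv import *
from look import snap
go(.6263,.0172,.016,2.9836)
snap('wrist','w11')"
```

```text
t 21.3 pos [0.6264 0.0161 0.1639] yaw 2.9852 tilt [-1.e-03 -6.e-04 -1.e+00] F [-0.4 -0.4  0.1] w 0.129 j [ 0.42  0.64 -0.84  1.59  0.51  1.14  0.88]
translate first (shares): [2.000e-04 3.100e-03 3.696e-01]
turn (share of pi/2): 0.001  alt -3.999
after turning: [0.0006 0.0028 0.3696]
```

View pics/w11.png

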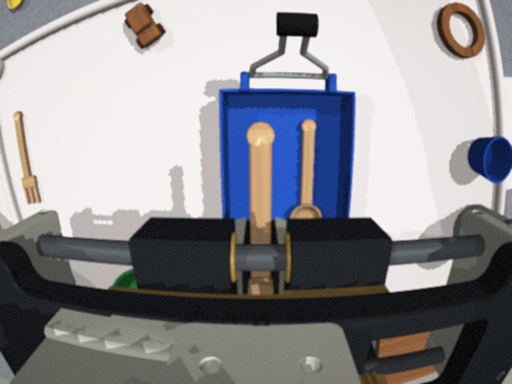

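Spoon B (260) hangs parallel to spoon A (308), between A and the left wall (222). I'll lower it.

Request:
apply_moves:
  targets: [1,0,0.003,0.08,0,1,0,0,0.08,0,1,0,0,0.08,0,1,0,0,0.06,0,1,0,0,0.03,0,1,0,0,0.02,0,1,0,0,0.01,0,1,0,0,0,0]

```text
clock: 22.35
position: [0.6272, 0.0177, 0.0207]
ee_rot: [0.25, 3.131, -0.0]
force: [-0.4, 0.4, -0.3]
width: 0.126
```

```bash
python3 -c "
from mv import *
go(.6263,.0172,.016,2.9836)"
```

```text
t 22.35 pos [0.6272 0.0177 0.0207] yaw 2.9825 tilt [ 5.e-04 -1.e-04 -1.e+00] F [-0.4  0.4 -0.3] w 0.126 j [ 0.36  0.79 -0.74  1.71  0.66  0.9   0.75]
translate first (shares): [ 0.002  -0.0015  0.0118]
turn (share of pi/2): -0.0007  alt 3.9993
after turning: [ 0.0019 -0.0015  0.0118]
```

Request:
apply_moves:
  targets: [1,0,0,0.007,0,1,0,0,0.005,0,1,0,0,0,0]

```text
clock: 22.72
position: [0.627, 0.0178, 0.0156]
ee_rot: [0.25, 3.132, -0.0]
force: [1.0, -0.3, -1.4]
width: 0.128
```

Request:
apply_moves:
  targets: [0.74,0,0,0,0,0.74,0,0,0,0,0.74,0,0,0,0]

```text
clock: 23.1
position: [0.6269, 0.0178, 0.0156]
ee_rot: [0.25, 3.132, -0.0]
force: [-0.1, 0.4, 0.4]
width: 0.258
```

Request:
apply_moves:
  targets: [0.74,0,0,-0.04,0,0.74,0,0,-0.1,0,0.74,0,0,-0.12,0,0.74,0,0,-0.14,0,0.74,0,0,0,0]

```text
clock: 23.72
position: [0.6295, 0.0192, 0.1816]
ee_rot: [0.249, 3.123, 0.003]
force: [-0.3, 0.0, -1.2]
width: 0.257
```

```bash
python3 -c "
from mv import *
from look import snap
go(.5020,.0613,.2,2.9836)
snap('wrist','w12');snap('side','s12')
import cv2
a=cv2.imread('pics/w12.png');b=cv2.imread('pics/s12.png')[120:280,130:250]
b=cv2.resize(b,(288,384));cv2.imwrite('pics/c12.png',np.hstack([a,b]))"
```

```text
t 23.73 pos [0.6295 0.0192 0.1816] yaw 2.9827 tilt [ 0.0088  0.0013 -1.    ] F [-0.3  0.  -1.2] w 0.257 j [ 0.42  0.62 -0.85  1.58  0.5   1.16  0.88]
translate first (shares): [ 0.3309  0.0535 -0.0486]
turn (share of pi/2): -0.0006  alt 3.9994
after turning: [ 0.3313  0.0537 -0.0459]
```

View pics/c12.png

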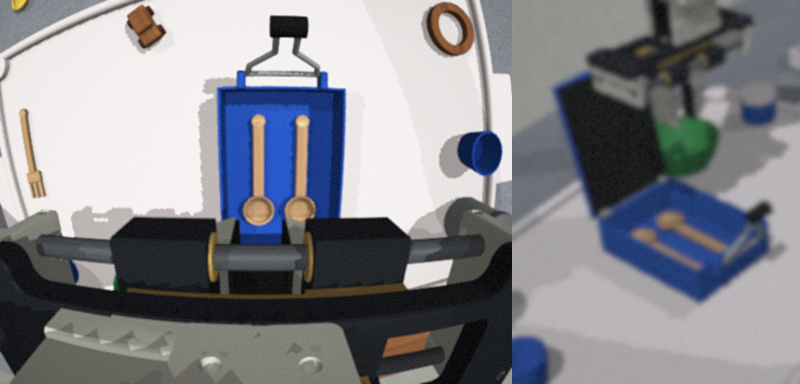

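Both spoons lie flat on the box floor, at (258,165) and (302,165). Now I'll go back to the lever grip.

Request:
apply_moves:
  targets: [0.3,0,0,-0.048,0,0,0.1,0.016,0,0,0,0.115,0.019,0,0,0,0.115,0.019,0,0,0,0,0,0,0,0,0,0,0,0]

```text
clock: 24.58
position: [0.5006, 0.0596, 0.1951]
ee_rot: [0.25, 3.131, -0.001]
force: [0.4, 0.3, -0.4]
width: 0.864
```

```bash
python3 -c "
from mv import *
go(.5014,.0613,.1014,2.9836)"
```

```text
t 24.57 pos [0.5006 0.0596 0.1951] yaw 2.9821 tilt [ 5.e-04 -4.e-04 -1.e+00] F [ 0.4  0.3 -0.4] w 0.864 j [ 0.48  0.43 -0.94  1.85  0.4   1.06  0.8 ]
translate first (shares): [-0.0011  0.0045  0.2343]
turn (share of pi/2): -0.001  alt 3.999
after turning: [-0.0012  0.0044  0.2343]
```

Request:
apply_moves:
  targets: [0,-0.001,0.004,0.04,0,0,0,0,0.08,0,0,0,0,0.07,0,0,0,0,0.044,0,0,0,0,0,0]

```text
clock: 25.2
position: [0.5, 0.0614, 0.0996]
ee_rot: [-0.249, -3.129, 0.0]
force: [0.6, 0.4, 0.1]
width: 1.002
```

```bash
python3 -c "
from mv import *
from look import snap
go(.5014,.0613,.1014,2.9836)
snap('wrist','w13')"
```

```text
t 25.2 pos [0.5    0.0614 0.0996] yaw 2.9826 tilt [-2.9e-03  1.0e-04 -1.0e+00] F [0.6 0.4 0.1] w 1.002 j [ 0.4   0.54 -0.86  1.96  0.53  0.88  0.68]
translate first (shares): [-0.0034  0.0002 -0.0045]
turn (share of pi/2): -0.0007  alt 3.9993
after turning: [-0.0034  0.0002 -0.0044]
```

View pics/w13.png

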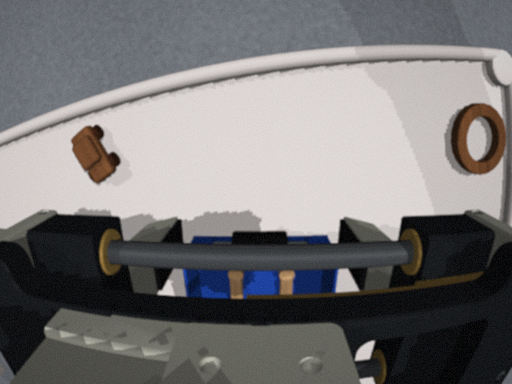

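The grip (260,238) is centred between the fingers (180 and 343). I'll pinch it and bring it down the arc.

Request:
apply_moves:
  targets: [1,-0.002,0,-0.003,0,1,0,0,0,0,1,0,0,0,0,1,0,0,0,0,1,0,0,0,0,1,0,0,0,0,1,0,0,0,0,1,0,0,0,0]
  grip_force: 15

```text
clock: 26.25
position: [0.5013, 0.061, 0.1023]
ee_rot: [-0.25, -3.131, 0.001]
force: [-1.3, -3.4, 2.8]
width: 0.308
```

Request:
apply_moves:
  targets: [1,0.009,0,0.0045,0,1,0.009,0,0.0045,0,1,0.017,0,0.011,0,1,0.015,0,0.013,0,1,0.014,0,0.015,0,1,0,0,0,0]

```text
clock: 27.0
position: [0.4752, 0.065, 0.0824]
ee_rot: [-0.249, -3.13, 0.001]
force: [0.8, -5.0, -0.5]
width: 0.309
```

```bash
python3 -c "
from mv import *
from look import snap
a=.69
c,s=np.cos(-.158),np.sin(-.158);r=-.097-.07*np.cos(a)
go(.6251+c*r,.0417+s*r,.037+.07*np.sin(a),2.9836)
snap('side','s14')
import cv2
b=cv2.imread('pics/s14.png')[120:270,120:350];cv2.imwrite('pics/s14c.png',cv2.resize(b,None,fx=3,fy=3))"
```

```text
t 27.0 pos [0.4752 0.065  0.0824] yaw 2.9826 tilt [-1.6e-03 -7.0e-04 -1.0e+00] F [ 0.8 -5.  -0.5] w 0.309 j [ 0.39  0.53 -0.85  2.03  0.55  0.82  0.63]
translate first (shares): [-0.0018  0.0013  0.0021]
turn (share of pi/2): -0.0006  alt 3.9994
after turning: [-0.0018  0.0013  0.0021]
```

View pics/s14c.png

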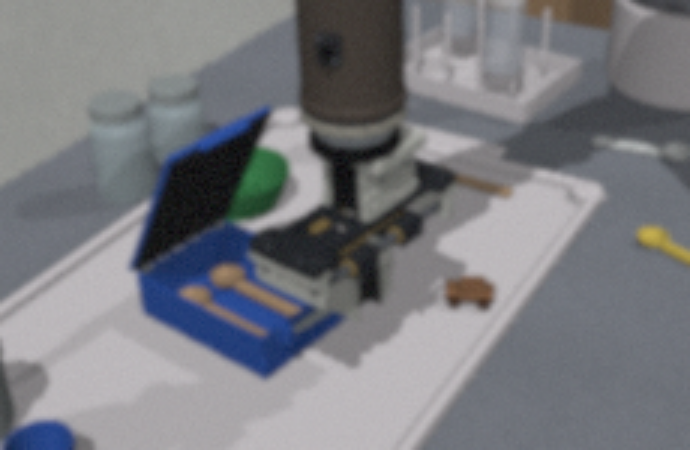

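The lid is following the lever down and both spoons are visible inside. I'll continue to home.

Request:
apply_moves:
  targets: [1,0.011,0,0.017,0,1,0.01,0,0.017,0,1,0.008,0,0.019,0,1,0.005,0,0.019,0,1,0.003,0,0.02,0,1,0.001,0,0.02,0,1,0,0,0,0]

```text
clock: 27.92
position: [0.4596, 0.0675, 0.0375]
ee_rot: [-0.249, -3.129, 0.002]
force: [-2.7, -5.2, -0.6]
width: 0.304
```

```bash
python3 -c "
from mv import *
go(.4602,.068,.036,2.9836)"
```

```text
t 27.93 pos [0.4596 0.0675 0.0375] yaw 2.9826 tilt [-3.1e-03 -9.0e-04 -1.0e+00] F [-2.7 -5.2 -0.6] w 0.304 j [ 0.33  0.58 -0.79  2.1   0.63  0.71  0.53]
translate first (shares): [-0.0012  0.0014  0.0039]
turn (share of pi/2): -0.0006  alt 3.9994
after turning: [-0.0012  0.0014  0.0039]
```

Request:
apply_moves:
  targets: [1,0,0,0.004,0,1,0,0,0.003,0,1,0,0,0,0]

```text
clock: 28.3
position: [0.4597, 0.0675, 0.0356]
ee_rot: [-0.249, -3.129, 0.003]
force: [-6.1, -5.5, 8.0]
width: 0.305
```

The upward reaction rose to 8 N, so the lever is against its stop. I'll release, retract clear and check.

Request:
apply_moves:
  targets: [0,0,0,0,0,0,0,0,0,0,0,0,0,0,0,0,0,0,0,0,0,0,0,0,0,0,0,0,0,0,0,0,0,-0.06,0,0,0,0,-0.1,0,0,0,0,-0.12,0,0,0,0,-0.12,0,0,0,0,-0.05,0]

```text
clock: 29.68
position: [0.462, 0.0684, 0.2181]
ee_rot: [0.249, 3.128, 0.001]
force: [0.3, 0.5, -0.8]
width: 1.003
```

```bash
python3 -c "
from mv import *
go(.40,-.25,.2,2.9836)"
```

```text
t 29.68 pos [0.462  0.0684 0.2181] yaw 2.9824 tilt [ 3.3e-03  2.0e-04 -1.0e+00] F [ 0.3  0.5 -0.8] w 1.003 j [ 0.54  0.34 -1.    1.9   0.33  1.07  0.82]
translate first (shares): [ 0.0271 -0.8105  0.0446]
turn (share of pi/2): -0.0007  alt 3.9993
after turning: [ 0.0279 -0.8105  0.0452]
```

Request:
apply_moves:
  targets: [0,0,-0.1,0,0,0,0,-0.1,0,0,0,0,-0.1,0,0,0,0,-0.1,0,0,0,0,-0.1,0,0,0,0,-0.1,0,0,0,0,-0.1,0,0,0,0,-0.1,0,0,0,0,0,0,0]

```text
clock: 30.8
position: [0.4093, -0.2512, 0.215]
ee_rot: [-0.258, -3.13, 0.0]
force: [0.1, 0.1, 0.5]
width: 0.998
```

```bash
python3 -c "
from mv import *
from look import snap
go(.40,-.25,.2,2.9836)
snap('side','s15');snap('top','t15')
import cv2
s=cv2.imread('pics/s15.png')[150:310,60:300];t=cv2.imread('pics/t15.png')[70:250,95:365]
cv2.imwrite('pics/c15.png',np.hstack([cv2.resize(s,(400,267)),cv2.resize(t,(400,267))]))
cv2.imwrite('pics/s15c.png',cv2.resize(cv2.imread('pics/s15.png')[165:250,160:320],None,fx=4.5,fy=4.5,interpolation=cv2.INTER_CUBIC))
def px(f):
    im=cv2.imread(f);v=cv2.cvtColor(im,cv2.COLOR_BGR2HSV)[:,:,2]
    from geo import comps
    return [(c.round(1)) for st,c,m in comps(v<45,15) if st[4]<60]
print(px('pics/s15.png'),px('pics/t15.png'))"
```

```text
t 30.8 pos [ 0.4093 -0.2512  0.215 ] yaw 2.977 tilt [-9.e-04 -1.e-04 -1.e+00] F [0.1 0.1 0.5] w 0.998 j [ 1.17  0.35 -0.92  1.88  0.32  1.07  1.52]
translate first (shares): [ 0.0234 -0.0008  0.0375]
turn (share of pi/2): -0.0042  alt 3.9958
after turning: [ 0.0234 -0.0006  0.0375]
[array([303.3,  48.7]), array([332.9,  99.7]), array([318.1, 126.1]), array([245. , 233.2]), array([404.5, 278. ]), array([  2.4, 356.7])] [array([404.9, 173.4]), array([411.1, 201.5]), array([205.6, 211.6]), array([474.4, 230.6]), array([481.2, 243.7]), array([211.8, 365.4])]
```

View pics/c15.png

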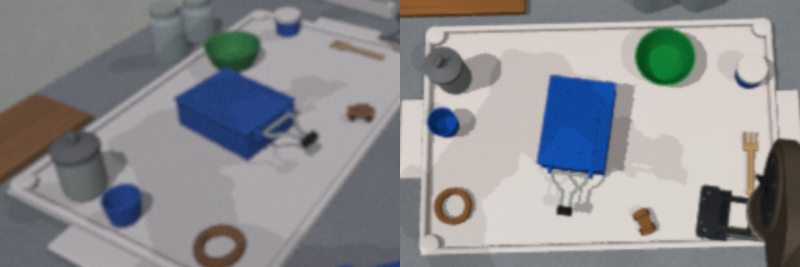

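View pics/s15c.png

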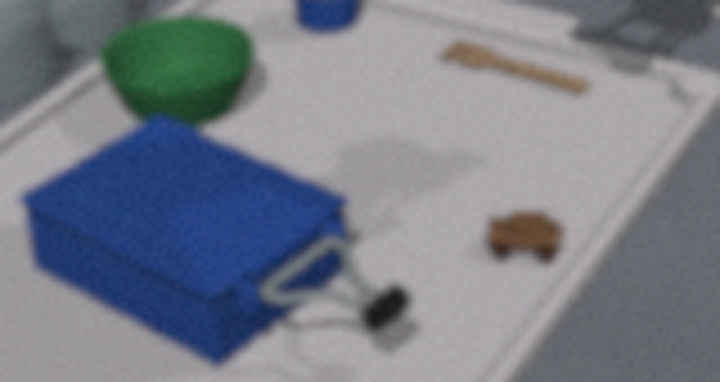

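The lid is shut. The lever grip is back at its starting pixels: side (245.0,233.2) against (245.2,233.1) at the start, top (205.6,211.6) against (205.8,211.6). The fork, car and everything else look unmoved, and the gripper is in free air. I'm handing in.

```bash
python3 -c "
from cell import arm
print(arm.sign_off())"
```

```text
the job is handed in; nothing more can be done
None
```

The box is packed and clipped shut: I lifted the lever until the lid sprang wide open, laid both bamboo spoons flat on the box floor, then pressed the lever back down. I handed in at about 31 s of the 72 s allowed.

**Last checks:**
- **Lid:** it is shut in both fixed views.
- **Lever:** the grip is back within 0.3 px of its starting position in both views. It gave about 8 N of resistance at the stop when I pressed it home.
- **Spoons:** both were seen lying side by side on the floor before the lid closed.
- **Everything else:** the fork, toy car, other tray items and the look-alikes appear unmoved by eye; I did not measure them.
- **Gripper:** it is open and touching nothing.

**What disagreed:** the wrist camera and the fixed cameras differed by about 3.5 mm on the spoons' sideways position. I checked that each handle was centred between the fingers before closing. A spoon height check from the wrist and top views was unusable because those views are too alike, so I used the top and side heights.

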